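Slide the tin tray up the sloping stand and lock it in

TASK

Push the wooden tray with the tin in it up the sloping wooden stand, sliding it and not lifting it, until it is fully home, and hold it lightly but definitely pressed against the wooden stop at the top for a moment (about half a second), without ramming it. Then turn the steel keeper fully across behind the tray, and leave the tin standing in the tray and the things around undisturbed.

Things in the scene. Friction and masses are not known exactly. Their poses are not given: they have to be found in the camera images.
- stand: fixed wooden stand, a board 160 mm wide sloping up at 8 degrees. Origin: on the cooktop (z=0) at the middle of its lower edge, where the slope starts without a step; x level, uphill; y left seen facing uphill. Rails 12 mm thick, 20 mm above the slope, leave a channel 102 mm wide from 45 to 175 mm up the slope, flaring below to 131 mm at the lower edge to guide the tray in
- top_stop: the wooden cross-bar on the stand, 14 mm thick and 30 mm above the slope, rigid. Origin: middle of the foot of its downhill face, 175 mm along the slope; x points uphill along the slope, z square to the slope. Its mounting must not take more than 16 N from the tray; a proper press adds 8 to 12 N to what it takes to slide the tray, for half a second
- stop_face (a point): point in the downhill face of the stop, 8 mm above the slope, on the middle line; axes as the stop's
- tray: loose light-wood tray, 110 mm long (x), 96 wide, walls and floor 6, tail block 16 thick, 0.18 to 0.35 kg. Origin: on the underside, 50 mm behind the nose tip; x points from flat tail to round sled nose, which goes up first. Starts on the cooktop, nose 10 to 30 mm before the stand, slightly askew. Sliding it with the tin takes 1.5 to 6 N; friction holds it on the slope
- tray_nose (a point): foremost point of the tray's rounded nose, 8 mm above its underside; it touches stop_face when the tray is home
- tray_tail (a point): middle of the outer face of the flat tail block, 60 mm behind the origin, 20 mm above the underside; this face (96 mm wide, 34 mm high) is the one to push on
- tin: food tin, diameter 75 mm, height 58 mm, about 0.26 kg, standing loose in the tray (3 to 5 mm play); origin at the centre of its underside
- keeper (a joint): flat steel bar (66 x 12 x 10 mm) turning on top of the right rail (facing uphill), 56 mm up the slope, axis square to the slope. 0: along the rail, pointing downhill; negative: swung outward out of the tray's way (starts so); grows as its end swings inward; 1.57: square across behind the tray, end of travel. Light friction (1 N at the knob), stays where left. Clears a tray that is home by 3 mm
- keeper_knob (a point): middle of the keeper's upright grip knob, a steel pin 14 mm in diameter and 24 mm high that can be pinched from above; 45 mm from the pivot. The knob's top is 55 mm, its foot 31 mm above the slope
- keeper_pivot (a point): point on the keeper's axis, at the same height above the slope as keeper_knob
- salt_shaker: bystander: glass salt shaker with grey top, 44 mm wide, 90 mm high, to the right of the stand; origin at the centre of its underside
- garlic: bystander: garlic bulb, 48 mm, to the left of the stand; origin at the centre of its underside
- spice_jar: bystander: spice jar with yellow lid, 42 mm wide, 96 mm high, to the left of the stand; origin at the centre of its underside
- timer: bystander: round kitchen timer, 68 mm wide, 44 mm high, at the near right of the cooktop; origin at the centre of its underside
- lemon: bystander: lemon, 75 x 56 x 57 mm, at the near left of the cooktop; origin at the centre of its underside
Things that resemble listed ones, but are neither listed nor needed, are in the scene too. Leave any blue look-alike of the tin alone.

How it is judged (in metres and radians):
On the way, in this order (a step that is already met when the one before it is completed fails the run):
1. the tray is at the top stop (nose within 3 mm) and pressed against it with more than 3 N for 0.2 s, the keeper still open (below 0.5 rad) (x of tray_nose in the frame of stop_face above -0.003 m and angle between the x axis of tray and the x axis of top_stop, either way round below 0.06 rad and contact force between tray and top_stop above 3 N and value of joint keeper below 0.5 rad), for 0.2 s.
2. the keeper is turned across behind the tray (past 1.45 rad), the tray still home (x of tray_nose in the frame of stop_face above -0.003 m and angle between the x axis of tray and the x axis of top_stop, either way round below 0.06 rad and value of joint keeper above 1.45 rad), for 0.2 s.
At the end, for the whole second after the job is handed in: The tray's nose is within 3 mm of the top stop, the tray lies straight in its channel (within 0.06 rad), the keeper is past 1.45 rad, the tin stands upright in the tray (within 0.25 rad and 20 mm of its middle), and all is at rest (all of step 2 and horizontal distance between tin and tray below 0.02 m and angle between tin's own z axis and vertical below 0.25 rad and linear speed of each of tray, tin below 0.01 m/s); the robot touches nothing.
It fails at once if the tray is rammed against the stop (more than 16 N) (contact force between tray and top_stop above 16 N).
It fails at once if the tray is lifted (its origin more than 40 mm above the cooktop) or tipped past 0.35 rad (height (world z) of tray above 0.04 m or angle between tray's own z axis and vertical above 0.35 rad).
It fails at once if the tin is tipped past 0.5 rad (angle between tin's own z axis and vertical above 0.5 rad).
It fails at once if a bystander is moved more than 25 mm (distance of any of salt_shaker, garlic, spice_jar, timer, lemon from where it was at the start of the episode above 0.025 m).
It also fails if it takes over 62 s, if anything falls off the work surface, if the arm or the gripper's body presses on something with over 40 N, if the wrist force passes 120 N, or if a joint passes its speed limit or range.

ROBOT

A 6-joint arm with a two-finger parallel gripper is mounted at the origin on a cart in front of the work surface, level with it; the furniture and walls round the work are solid. World frame = base frame: x ahead of the robot, y to its left, z up, the work surface at z = 0. Lengths are in m, angles in degrees, forces in N, time in s.
With the tool pointing down it reaches from about 0.4 to 0.825 m from the base axis. Payload 7 kg.
Tool frame: the origin (TCP) lies between the finger pads; the fingertips stand 19 mm ahead of it and the grasp point (between the pads) is the TCP; z points along the fingers, y is the line along which they close (so a half turn about z gives the same grasp; the last joint's range is limited). The gripper opens to 88 mm and grips with 3 to 60 N. Pads are 19 mm wide; open, the fingers measure 130 mm over their backs; the gripper's body (78 mm by 193 mm) begins 47 mm behind the grasp point.
Start: joints at [81.767, 20.546, 0.682, 0, -70.136, -16.507], TCP at [0.282, 0.613, 0.246] pointing down, gripper open.
Joint ranges: [-176.03, 176.03], [-82.01, 121.73], [-58.28, 71.71], [-173.87, 95.51], [-174.79, -0.11], [-173.66, 173.66]. Speed limits (degrees/s): [136.94, 136.94, 172.46, 180, 180, 180].

INTERFACE

Orientations are given as [roll, pitch, yaw] about the fixed x, y, z axes, in that order (R = Rz(yaw) Ry(pitch) Rx(roll)).
In Python, from plant import get_obs, snapshot, close_job, spot_in, spot_point gives the robot as it stands.
- The arm moves only by the tool play_rows, never from a script. Its argument "plan" is a list of rows, each a list of 6 numbers: the shift along the tool's x, y, z in cm, then the turn, a rotation vector about the tool's x, y, z in degrees. A call has 1 to 20 rows; each row shifts and turns the commanded pose from where the row before left it, along the tool's axes as they then stand; what a row does not reach is not made up. A row lasts 1/12 s, in which the tool goes at most 41.7 mm and 7.16 degrees, less where a joint would pass 70% of its speed; a pose out of reach is approached as far as the arm can. A call is refused whole if a number of a shift passes 4.17 or a number of a turn 7.16, either way. A call with a gripper value outside its range is refused whole. "grip" is the finger opening in cm, from 0 to 8.76, set as the call begins (left out, the last holds). The fingers move at their own pace and stop on an object; the grip force is fixed at half the most. Time passes only in rows, so rows that do not move let the fingers close. It gives the time, the measured TCP pose, the force, the opening and the grip force at its end, in the units of the state.
- get_obs(): the state, without advancing time (a new reading comes with each control period).
- snapshot(name): name is "scene" or "side" or "wrist"; returns a dict with "frame" (384x512x3 uint8, red, green, blue), "fx", "fy", "cx", "cy" (pixels), "k1" (the pictures are not rectified: a ray, as slopes to the right and down, at radius r is drawn at 1 + k1 r^2 times it, then the intrinsics apply), "position" and "attitude" of the camera in the world. Camera axes: x right, y down, z forward; pixel columns grow to the right and rows downward; lengths in m; the calibration is good to about 2 mm. A picture is of the moment at which its call begins. There is no depth.
- close_job(): hands the job in; it is judged then, once.
Trained networks look in the newest picture that a camera, given by its name, has taken for a name from the list of things; names that differ only in an ending like _2 or _b are one class to them, and where a whole thing is asked for, a point or a joint stands for the part that bears it (a point fixed in the world has none). Each returns a list of dicts, best first, with "score" (0 to 1); they miss things now and then, are a little off and sometimes report something else, mostly with a low value. They report only what shows in the picture. A call takes as long as a camera call. They do not tell look-alikes from the thing itself.
- spot_in(camera, thing): "position" ([x, y, z] in m, in world coordinates, good to about 4 mm: the middle of the surface that is visible of it).
- spot_point(camera, thing): "position" ([x, y, z] in m, in world coordinates, good to about 4 mm: a listed point, or the origin of a listed thing).
The state is a dict: "clock": time; "joint_pos": joint angles; "qvel": joint speeds; "tau": joint torques, N m; "tool_pos": TCP position; "orientation": TCP orientation; "force": force on the tool from outside, world axes, zero at the start; "moment": the same for the moment, N m; "opening": finger opening in m; "gripper_force": force on a finger pad.
Only numpy, scipy, OpenCV 4.12 (cv2) and the standard library are available. Lean on these libraries where they do the work, as an engineer would, in place of code of your own. Each camera call takes 0.05 s, during which the arm holds its last target. There are 200 camera calls.

## Working session

There is one attempt and no reset: what is moved stays moved. The work goes in short steps, Python scripts to look and compute and a tool call to move; the robot and the scene stay as the last step left them, time stands still between calls to the robot, and variables do not carry over. Pictures are saved under pics/ and viewed, at most 10 in all, crops included, and the job is handed in when it is done.

Besides the shell and the picture viewer there is one more tool, called after "Emit:" by a JSON object that holds its "api" and its "payload". play_rows: Moves the arm, as the interface text tells. Its arguments: {"type":"object","properties":{"plan":{"type":"array","items":{"type":"array","items":{"type":"number"}}},"grip":{"type":"number"}},"required":["plan"]}

```bash
mkdir -p pics
cat > h.py <<'E'
from plant import *
import numpy as np, cv2
np.set_printoptions(precision=4,suppress=True)
def snap(c,f=None):
    s=snapshot(c)
    if f: cv2.imwrite('pics/'+f,s['frame'][:,:,::-1])
    return s
def sp(c,t,k=spot_point,n=3):
    for d in k(c,t)[:n]: print(c,t,k.__name__[5:],np.round(d['position'],4),round(d['score'],2))
E
python3 - <<'E'
from h import *
o=get_obs();print(o)
for c in ['scene','side']:
    s=snap(c,c+'0.png');print(c,s['position'],s['attitude'])
    for t in ['stand','top_stop','stop_face','tray','tray_nose','tray_tail','tin','keeper_knob','keeper_pivot','salt_shaker','garlic','spice_jar','timer','lemon']: sp(c,t,n=2)
im=np.hstack([cv2.imread('pics/scene0.png'),cv2.imread('pics/side0.png')])
E
```

```text
{'clock': 0.0, 'joint_pos': array([ 81.7651,  20.5919,   0.6336,  -0.0208, -70.1349, -16.506 ]), 'qvel': array([ 0.0537,  0.0684, -0.0517,  0.0263,  0.0041, -0.1059]), 'tau': array([  0.0005, -58.2717,  29.3062,   6.9975,   0.0069,  -0.0002]), 'tool_pos': array([0.2823, 0.6126, 0.2446]), 'orientation': array([179.9051,  -0.0077, -24.748 ]), 'force': array([-0.6193,  0.4648, -0.42  ]), 'moment': array([-0.0083,  0.0197,  0.0021]), 'gripper_force': 0.0, 'opening': 0.08760624290386929}
scene [0.1969 0.5636 0.8733] [-142.4609   -0.2146 -145.0442]
scene stand  [0.4919 0.0538 0.0113] 0.72
scene stand  [0.5655 0.0333 0.0021] 0.63
scene top_stop  [0.7387 0.0094 0.0246] 0.79
scene top_stop  [ 0.5002  0.0478 -0.0025] 0.55
scene stop_face  [0.7358 0.0197 0.0339] 0.88
scene tray  [ 0.4962  0.0495 -0.0036] 0.86
scene tray  [ 0.6995 -0.1213  0.0032] 0.39
scene tray_nose  [0.5499 0.0474 0.0041] 0.63
scene tray_tail  [0.4368 0.0585 0.0183] 0.9
scene tin  [ 0.4843  0.1847 -0.0013] 0.81
scene tin  [0.4902 0.0544 0.0076] 0.58
scene keeper_knob  [ 0.564  -0.0287  0.0449] 0.72
scene keeper_pivot  [ 0.605
[... 535 characters left out ...]
  [ 0.5024  0.0493 -0.0046] 0.68
side tray_nose  [0.5462 0.0401 0.0085] 0.64
side tray_tail  [0.4421 0.0598 0.0233] 0.86
side tray_tail  [ 0.7197  0.1483 -0.0011] 0.29
side tin  [0.4948 0.0521 0.0067] 0.76
side tin  [0.4846 0.1853 0.002 ] 0.73
side keeper_knob  [ 0.56   -0.0302  0.0491] 0.5
side keeper_pivot  [ 0.5002  0.0468 -0.0052] 0.72
side keeper_pivot  [ 0.6039 -0.0227  0.0511] 0.65
side salt_shaker  [ 0.7049 -0.1175 -0.0008] 0.6
side garlic  [ 0.6076  0.17   -0.0003] 0.71
side garlic  [ 0.5013  0.0478 -0.0036] 0.19
side spice_jar  [ 0.7187  0.1464 -0.0001] 0.62
side timer  [ 0.3834 -0.1643 -0.0007] 0.89
side timer  [0.737  0.0144 0.0279] 0.56
side lemon  [ 0.391   0.2836 -0.0004] 0.58
```

Run:
```python
import cv2,numpy as np
a=cv2.imread('pics/scene0.png');b=cv2.imread('pics/side0.png')
print(a.shape)
im=np.hstack([a,b]);cv2.imwrite('pics/both0.png',cv2.resize(im,(800,300),interpolation=cv2.INTER_AREA))
```

```text
(384, 512, 3)
```

View pics/scene0.png

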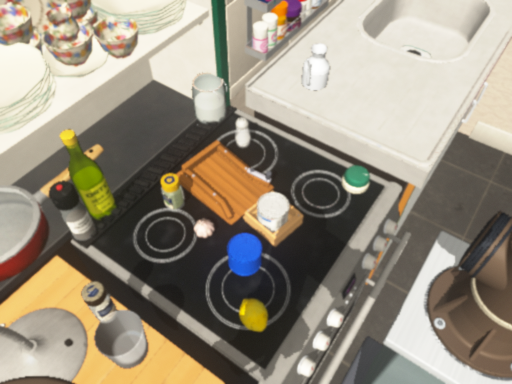

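View pics/side0.png

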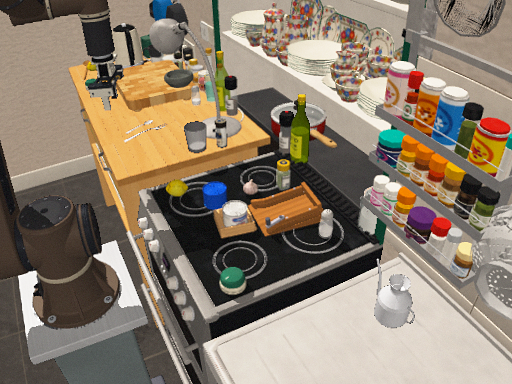

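The scene view shows the white tin in its tray at (272,215), the blue look-alike at (245,255) and the stand at (225,180) with its keeper near (262,188). The side view agrees, with the tray at (235,215) and the stand at (287,210). Next I fit the stand and tray poses.

```bash
cat >> h.py <<'E'
from scipy.optimize import least_squares
from scipy.spatial.transform import Rotation as Ro
c8,s8=np.cos(np.radians(8)),np.sin(np.radians(8))
def sl(u,v,h): return np.array([u*c8-h*s8,v,u*s8+h*c8])   # slope coords -> stand frame
def world(st,p):
    c,s=np.cos(st[2]),np.sin(st[2]); return np.array([st[0]+c*p[0]-s*p[1],st[1]+s*p[0]+c*p[1],p[2]])
def best(c,t,near,tol=.02):
    return [np.array(d['position']) for d in spot_point(c,t) if np.linalg.norm(np.array(d['position'])-near)<tol][:1]
SM={'stand':(sl(0,0,0),(.565,.036,0)),'top_stop':(sl(175,0,0)/1e3,(.738,.0135,.026)),'stop_face':(sl(175,0,8)/1e3,(.738,.0185,.032)),'keeper_pivot':(sl(56,-57,43)/1e3,(.6047,-.0217,.05))}
TM={'tray':((0,0,0),(.499,.049,0)),'tray_nose':((.05,0,.008),(.548,.044,.008)),'tray_tail':((-.06,0,.02),(.4395,.059,.02))}
E
python3 - <<'E'
from h import *
ds,dt,kn=[],[],[]
for i in range(4):
  for c in ['scene','side']:
    snapshot(c)
    for k,(m,n) in SM.items(): ds+=[(k,np.array(m),p) for p in best(c,k,n)]
    for k,(m,n) in TM.items(): dt+=[(k,np.array(m),p) for p in best(c,k,n)]
    kn+=best(c,'keeper_knob',(.562,-.0295,.047))
for nm,d in(('stand',ds),('tray',dt)):
    f=lambda st:np.concatenate([world(st,m)-p for _,m,p in d])
    r=least_squares(f,[.55,.04,-.1],loss='soft_l1',f_scale=.004);print(nm,r.x,np.degrees(r.x[2]))
    for k in dict.fromkeys(a[0] for a in d): print(k,np.mean([world(r.x,m)-p for q,m,p in d if q==k],0)*1e3)
print(np.mean(kn,0),np.std(kn,0),len(kn))
print(get_obs()['clock'])
E
```

```text
stand [ 0.5659  0.0398 -0.1376] -7.8830631390044825
top_stop [-1.287   1.9531 -0.7322]
stop_face [-1.1899 -1.6817  2.7399]
keeper_pivot [ 1.7641 -2.1877 -1.6248]
stand [0.4573 2.2175 0.2857]
tray [ 0.4991  0.0506 -0.169 ] -9.684581063042234
tray [-0.9009  1.6747  2.1125]
tray_nose [ 0.124  -1.549   1.2125]
tray_tail [ 0.5791 -0.7819 -1.0875]
[ 0.5625 -0.031   0.0461] [0.0026 0.0019 0.0019] 7
5.1
```

Emit:
{"api": "play_rows", "payload": {"plan": [[0,0,0,0,0,-5.6],[0,0,0,0,0,-5.6],[0,0,0,0,0,-5.6],[0,0,0,0,4.5,0],[0,0,0,0,4.5,0]], "grip": 3.6}}

```text
clock: 5.52
tool_pos: [0.2838, 0.6135, 0.2463]
orientation: [-179.9, -9.2, -8.0]
force: [-0.2, -0.3, 0.1]
opening: 0.0599
gripper_force: 0.0
```

```bash
cat >> h.py <<'E'
def delta(T):
    o=get_obs(); R=Ro.from_euler('xyz',o['orientation'],degrees=True)
    print('pose',o['tool_pos'],o['orientation'],'shift cm',R.inv().apply(np.array(T)-o['tool_pos'])*100,'f',o['force'],o['clock'])
E
python3 -c "
from h import *
delta([.408,.066,.12]);delta([.408,.066,.031])"
```

```text
pose [0.2838 0.6135 0.2463] [-179.881    -9.1642   -8.0098] shift cm [17.6644 52.5186 15.535 ] f [-0.1905 -0.2824  0.1398] 5.5167
pose [0.2838 0.6135 0.2463] [-179.881    -9.1642   -8.0098] shift cm [16.247  52.5369 24.3213] f [-0.1905 -0.2824  0.1398] 5.5167
```

Emit:
{"api": "play_rows", "payload": {"plan": [[1.1,3.28,0.97,0,0,0],[1.1,3.28,0.97,0,0,0],[1.1,3.28,0.97,0,0,0],[1.1,3.28,0.97,0,0,0],[1.1,3.28,0.97,0,0,0],[1.1,3.28,0.97,0,0,0],[1.1,3.28,0.97,0,0,0],[1.1,3.28,0.97,0,0,0],[1.1,3.28,0.97,0,0,0],[1.1,3.28,0.97,0,0,0],[1.1,3.28,0.97,0,0,0],[1.1,3.28,0.97,0,0,0],[1.1,3.28,0.97,0,0,0],[1.1,3.28,0.97,0,0,0],[1.1,3.28,0.97,0,0,0],[1.1,3.28,0.97,0,0,0],[0,0,0,0,0,0],[0,0,0,0,0,0]]}}

```text
clock: 7.02
tool_pos: [0.4062, 0.0638, 0.1196]
orientation: [180.0, -9.0, -8.2]
force: [0.7, 1.1, -0.2]
opening: 0.0359
gripper_force: 0.0
```

```bash
python3 -c "
from h import *
delta([.408,.066,.032])
snap('wrist','w1.png')
for t in ['tray_tail','tray','keeper_knob','keeper_pivot','tray_nose']: sp('wrist',t,n=1)"
```

```text
pose [0.4062 0.0638 0.1196] [179.9835  -8.9842  -8.1928] shift cm [-1.2207 -0.2477  8.6796] f [ 0.7169  1.0838 -0.1798] 7.0167
wrist tray_tail  [0.4363 0.0613 0.023 ] 0.85
wrist tray  [0.606  0.1731 0.0008] 0.42
wrist keeper_knob  [ 0.5627 -0.0238  0.0498] 0.94
```

View pics/w1.png

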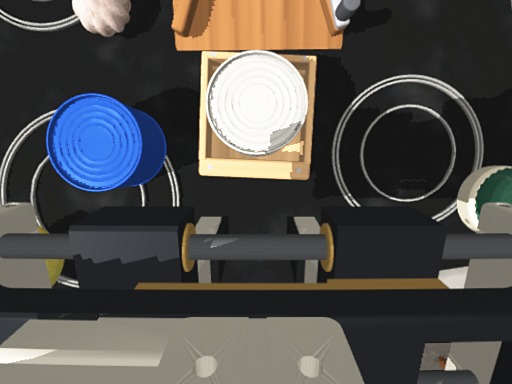

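The wrist view shows the tray's tail edge from (199,178) to (312,179), centred between the fingers at columns 209 and 305. The stand's lower edge lies at row ~48, almost parallel, so I descend behind the tail.

Emit:
{"api": "play_rows", "payload": {"plan": [[-0.4,0,2.9,0,0,0],[-0.4,-0.1,2.9,0,0,0],[-0.4,0,2.9,0,0,0],[0,0,0,0,0,0],[0,0,0,0,0,0],[0,0,0,0,0,0]]}}

```text
clock: 7.82
tool_pos: [0.4146, 0.0673, 0.0393]
orientation: [-179.9, -8.0, -7.9]
force: [0.4, 1.1, 0.6]
opening: 0.0359
gripper_force: 0.0
```

Emit:
{"api": "play_rows", "payload": {"plan": [[0.2,0,0.4,0,0,0],[0.2,0,0.4,0,0,0],[0,0,0.1,0,1,0],[0,0,0,0,0,0],[0,0,0,0,0,0]]}}

```text
clock: 8.23
tool_pos: [0.4248, 0.0671, 0.0356]
orientation: [-179.7, -8.4, -8.0]
force: [0.6, -0.4, -0.0]
opening: 0.036
gripper_force: 0.0
```

```bash
python3 -c "
from h import *
delta([.52,.052,.032]);delta([.6,.041,.041])"
```

```text
pose [0.4248 0.0671 0.0356] [-179.7176   -8.4177   -7.9595] shift cm [9.4779 0.1866 1.7622] f [ 0.5865 -0.3995 -0.027 ] 8.2333
pose [0.4248 0.0671 0.0356] [-179.7176   -8.4177   -7.9595] shift cm [17.5979  0.1696  2.0541] f [ 0.5865 -0.3995 -0.027 ] 8.2333
```

Emit:
{"api": "play_rows", "payload": {"plan": [[0.3,0,0.08,0,0,0],[0.3,0,0.08,0,0,0],[0.4,0,0.1,0,0,0],[0.5,0,0.1,0,0,0],[0.5,0,0.1,0,0,0],[0.5,0,0.1,0,0,0],[0.5,0,0.1,0,0,0],[0.5,0,0.1,0,0,0],[0.5,0,0.1,0,0,0],[0.5,0,0.09,0,0,0],[0.5,0,0.08,0,0,0],[0.5,0,0.07,0,0,0]]}}

```text
clock: 9.23
tool_pos: [0.4806, 0.0593, 0.0321]
orientation: [-179.8, -8.4, -7.9]
force: [-3.2, 0.4, -0.3]
opening: 0.0359
gripper_force: 1.2
```

```bash
python3 -c "
from h import *
delta([.6154,.033,.040])
snap('wrist','w2.png')
for t in ['tray_tail','tin']: sp('wrist',t,n=1)"
```

```text
pose [0.4806 0.0593 0.0321] [-179.7589   -8.3611   -7.9384] shift cm [13.687   0.7524  1.2098] f [-3.1833  0.3838 -0.2503] 9.2333
wrist tray_tail  [0.4879 0.0527 0.0198] 0.83
wrist tin  [0.5467 0.0459 0.0046] 0.97
```

View pics/w2.png

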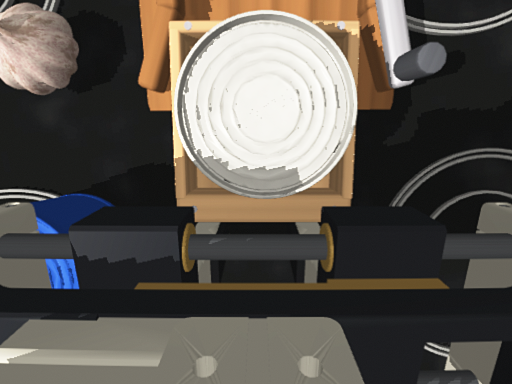

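The wrist view shows the tray entering the flare (tray middle near column 265, stand middle near 270), with both fingers on the tail. I'm continuing with a small drift to the right.

Emit:
{"api": "play_rows", "payload": {"plan": [[0.5,0.03,0.07,0,0,0],[0.5,0.03,0.07,0,0,0],[0.5,0.03,0.07,0,0,0],[0.5,0.03,0.07,0,0,0],[0.5,0.03,0.07,0,0,0],[0.5,0.03,0.07,0,0,0],[0.5,0.03,0.07,0,0,0],[0.5,0.03,0.07,0,0,0],[0.5,0.03,0.07,0,0,0],[0.5,0.03,0.07,0,0,0],[0.5,0.03,0.07,0,0,0],[0.5,0.03,0.07,0,0,0],[0.5,0,0.07,0,0,0],[0.5,0,0.05,0,0,0]]}}

```text
clock: 10.55
tool_pos: [0.5501, 0.0461, 0.0328]
orientation: [-179.8, -8.4, -7.9]
force: [-2.3, 0.3, 1.0]
opening: 0.0358
gripper_force: 1.3
```

```bash
python3 -c "
from h import *
delta([.6154,.033,.040])"
```

```text
pose [0.5501 0.0461 0.0328] [-179.7572   -8.3634   -7.9404] shift cm [6.6858 0.3928 0.2564] f [-2.3055  0.2895  0.9863] 10.55
```

Emit:
{"api": "play_rows", "payload": {"plan": [[0.4,0.03,0.03,0,0,0],[0.4,0.03,0.03,0,0,0],[0.4,0.03,0.02,0,0,0],[0.4,0.03,0.01,0,0,0],[0.4,0.03,0.0,0,0,0],[0.4,0.03,0,0,0,0],[0.4,0.03,0,0,0,0],[0.4,0.03,0,0,0,0],[0.4,0.03,0,0,0,0],[0.4,0.0,0,0,0,0],[0.4,0,0,0,0,0],[0.4,0,0,0,0,0]]}}

```text
clock: 11.55
tool_pos: [0.5968, 0.0368, 0.0389]
orientation: [-179.8, -8.4, -7.9]
force: [-2.4, 1.4, -1.4]
opening: 0.0356
gripper_force: 1.3
```

```bash
python3 -c "
from h import *
delta([.6154,.033,.040])
snap('wrist','w3.png')
snap('scene')
sp('scene','tray_nose');sp('scene','stop_face')"
```

```text
pose [0.5968 0.0368 0.0389] [-179.757    -8.3626   -7.941 ] shift cm [1.895  0.123  0.1703] f [-2.4244  1.4402 -1.4206] 11.55
scene tray_nose  [0.7201 0.0198 0.0281] 0.61
scene stop_face  [0.7334 0.0167 0.0299] 0.55
```

View pics/w3.png

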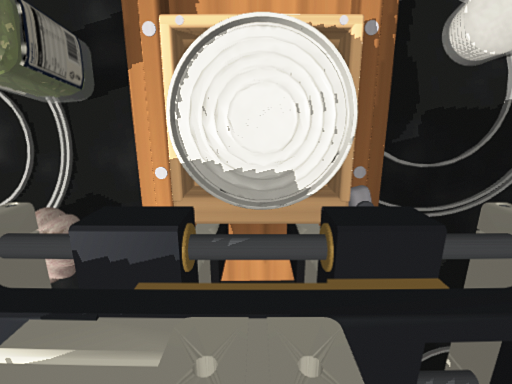

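The wrist view shows the tray straight in the channel (tray columns 160–363 inside rails 150–372), about 15 mm short. I creep from here.

Emit:
{"api": "play_rows", "payload": {"plan": [[0.15,0,0,0,0,0],[0.15,0,0,0,0,0],[0.15,0,0,0,0,0],[0.15,0,0,0,0,0],[0.1,0,0,0,0,0],[0.1,0,0,0,0,0]]}}

```text
clock: 12.25
tool_pos: [0.6042, 0.0357, 0.0401]
orientation: [-179.8, -8.4, -7.9]
force: [-2.3, 0.7, 1.5]
opening: 0.0363
gripper_force: 1.5
```

Emit:
{"api": "play_rows", "payload": {"plan": [[0.05,0,0,0,0,0],[0.05,0,0,0,0,0],[0.05,0,0,0,0,0]]}}

```text
clock: 12.5
tool_pos: [0.6057, 0.0356, 0.0403]
orientation: [-179.8, -8.4, -7.9]
force: [-3.7, 0.1, 0.8]
opening: 0.036
gripper_force: 1.4
```

Emit:
{"api": "play_rows", "payload": {"plan": [[0.05,0,0,0,0,0],[0.05,0,0,0,0,0]]}}

```text
clock: 12.67
tool_pos: [0.6067, 0.0354, 0.0405]
orientation: [-179.8, -8.4, -7.9]
force: [-2.3, 1.0, 0.7]
opening: 0.0361
gripper_force: 1.4
```

Emit:
{"api": "play_rows", "payload": {"plan": [[0.05,0,0,0,0,0],[0.05,0,0,0,0,0],[0.05,0,0,0,0,0]]}}

```text
clock: 12.92
tool_pos: [0.6082, 0.0353, 0.0407]
orientation: [-179.8, -8.4, -7.9]
force: [-2.3, 0.6, -0.1]
opening: 0.0365
gripper_force: 1.3
```

Emit:
{"api": "play_rows", "payload": {"plan": [[0.05,0,0,0,0,0],[0.05,0,0,0,0,0]]}}

```text
clock: 13.08
tool_pos: [0.6092, 0.0351, 0.0408]
orientation: [-179.8, -8.4, -7.9]
force: [-1.4, 0.2, -0.8]
opening: 0.0362
gripper_force: 1.2
```

Emit:
{"api": "play_rows", "payload": {"plan": [[0.05,0,0,0,0,0],[0.05,0,0,0,0,0]]}}

```text
clock: 13.25
tool_pos: [0.6102, 0.0351, 0.041]
orientation: [-179.8, -8.4, -7.9]
force: [-2.7, -0.1, -1.4]
opening: 0.0363
gripper_force: 1.1
```

Emit:
{"api": "play_rows", "payload": {"plan": [[0.05,0,0,0,0,0],[0.05,0,0,0,0,0]]}}

```text
clock: 13.42
tool_pos: [0.6112, 0.0349, 0.0411]
orientation: [-179.8, -8.4, -7.9]
force: [-1.4, 0.5, -1.7]
opening: 0.0361
gripper_force: 1.1
```

Emit:
{"api": "play_rows", "payload": {"plan": [[0.05,0,0,0,0,0],[0.05,0,0,0,0,0]]}}

```text
clock: 13.58
tool_pos: [0.6121, 0.0347, 0.0412]
orientation: [-179.8, -8.4, -7.9]
force: [-2.0, 0.9, -1.6]
opening: 0.0359
gripper_force: 1.0
```

```bash
python3 -c "
from h import *
for i in range(3):
  snap('scene')
  print(get_obs()['force'])
  sp('scene','tray_nose',n=1);sp('scene','stop_face',n=1)"
```

```text
[-2.1217  0.2568 -1.2452]
scene tray_nose  [0.7358 0.0217 0.0287] 0.59
scene stop_face  [0.7353 0.0197 0.0332] 0.82
[-1.7721 -0.0484 -0.8183]
scene tray_nose  [0.7357 0.0179 0.0297] 0.54
scene stop_face  [0.735  0.0173 0.0313] 0.58
[-1.1338  0.7495 -1.2988]
scene tray_nose  [0.7369 0.0205 0.0314] 0.55
scene stop_face  [0.7355 0.0162 0.0296] 0.7
```

Emit:
{"api": "play_rows", "payload": {"plan": [[0.04,0,0,0,0,0],[0.04,0,0,0,0,0]]}}

```text
clock: 14.2
tool_pos: [0.6128, 0.0347, 0.0415]
orientation: [-179.8, -8.4, -7.9]
force: [-2.6, -0.1, 0.6]
opening: 0.0359
gripper_force: 1.3
```

Emit:
{"api": "play_rows", "payload": {"plan": [[0.04,0,0,0,0,0],[0.04,0,0,0,0,0]]}}

```text
clock: 14.37
tool_pos: [0.6134, 0.0345, 0.0415]
orientation: [-179.8, -8.3, -7.9]
force: [-4.6, 1.3, 2.5]
opening: 0.0358
gripper_force: 2.7
```

Emit:
{"api": "play_rows", "payload": {"plan": [[0.04,0,0,0,0,0],[0.04,0,0,0,0,0]]}}

```text
clock: 14.53
tool_pos: [0.6134, 0.0343, 0.0413]
orientation: [-179.8, -8.3, -7.9]
force: [-8.3, 3.3, 3.8]
opening: 0.036
gripper_force: 4.0
```

Emit:
{"api": "play_rows", "payload": {"plan": [[0.03,0,0,0,0,0]]}}

```text
clock: 14.62
tool_pos: [0.6134, 0.0342, 0.0413]
orientation: [-179.8, -8.3, -7.9]
force: [-9.2, 3.6, 3.1]
opening: 0.0362
gripper_force: 4.3
```

Emit:
{"api": "play_rows", "payload": {"plan": [[0.02,0,0,0,0,0]]}}

```text
clock: 14.7
tool_pos: [0.6134, 0.0342, 0.0412]
orientation: [-179.8, -8.2, -7.9]
force: [-8.5, 3.6, 3.6]
opening: 0.0362
gripper_force: 4.4
```

Emit:
{"api": "play_rows", "payload": {"plan": [[0.03,0,0,0,0,0],[0,0,0,0,0,0]]}}

```text
clock: 14.87
tool_pos: [0.6135, 0.0341, 0.0412]
orientation: [-179.8, -8.2, -7.9]
force: [-9.2, 2.3, 2.7]
opening: 0.0359
gripper_force: 4.6
```

Emit:
{"api": "play_rows", "payload": {"plan": [[0.02,0,0,0,0,0],[0,0,0,0,0,0]]}}

```text
clock: 15.03
tool_pos: [0.6135, 0.0341, 0.0412]
orientation: [-179.8, -8.2, -7.9]
force: [-9.7, 4.4, 4.3]
opening: 0.0362
gripper_force: 5.0
```

Emit:
{"api": "play_rows", "payload": {"plan": [[0.03,0,0,0,0,0],[0.02,0,0,0,0,0],[0,0,0,0,0,0]]}}

```text
clock: 15.28
tool_pos: [0.6135, 0.034, 0.0411]
orientation: [-179.8, -8.2, -7.9]
force: [-12.1, 4.3, 4.7]
opening: 0.0362
gripper_force: 5.8
```

Emit:
{"api": "play_rows", "payload": {"plan": [[0.02,0,0,0,0,0],[0,0,0,0,0,0],[0,0,0,0,0,0]]}}

```text
clock: 15.53
tool_pos: [0.6135, 0.0339, 0.0411]
orientation: [-179.8, -8.1, -7.9]
force: [-12.1, 5.3, 5.5]
opening: 0.0362
gripper_force: 6.1
```

Emit:
{"api": "play_rows", "payload": {"plan": [[0,0,0,0,0,0],[0,0,0,0,0,0],[0,0,0,0,0,0],[0,0,0,0,0,0],[0,0,0,0,0,0],[0,0,0,0,0,0],[0,0,0,0,0,0]]}}

```text
clock: 16.12
tool_pos: [0.6135, 0.0339, 0.041]
orientation: [-179.8, -8.1, -7.9]
force: [-12.0, 4.2, 4.4]
opening: 0.0358
gripper_force: 6.1
```

Emit:
{"api": "play_rows", "payload": {"plan": [[-0.1,0,0,0,0,0],[-0.1,0,0,0,0,0],[-0.2,0,0,0,0,0],[-0.3,0,0,0,0,0],[-0.5,0,0,0,0,0],[-1,0,0,0,0,0],[-1,0,-0.5,0,0,0],[-0.5,0,-2,0,0,0],[0,0,-3,0,0,0],[0,0,-3,0,0,0],[0,0,-2,0,0,0],[0,0,0,0,0,0],[0,0,0,0,0,0]], "grip": 3.6}}

```text
clock: 17.2
tool_pos: [0.5651, 0.0415, 0.1424]
orientation: [-179.6, -8.6, -7.9]
force: [-0.8, -0.4, -0.5]
opening: 0.036
gripper_force: 0.0
```

Run:
```python
from h import *
print(get_obs()['force'])
snap('wrist','w4.png')
for t in ['tray_tail','keeper_knob','keeper_pivot']: sp('wrist',t,n=2)
snap('scene')
for t in ['tray_nose','stop_face','keeper_knob','keeper_pivot']: sp('scene',t,n=1)
snap('side')
for t in ['keeper_knob','keeper_pivot']: sp('side',t,n=1)
delta([0.5,0,.2])
```

```text
[-0.7705 -0.3517 -0.4928]
wrist tray_tail  [0.6239 0.0283 0.0301] 0.94
wrist keeper_knob  [ 0.5631 -0.0288  0.0484] 0.73
wrist keeper_knob  [ 0.3813 -0.1678 -0.0008] 0.3
wrist keeper_pivot  [ 0.6034 -0.0242  0.0495] 0.88
scene tray_nose  [0.7382 0.0233 0.0285] 0.91
scene stop_face  [0.7323 0.0171 0.0312] 0.55
scene keeper_knob  [ 0.7189  0.1519 -0.0006] 0.6
side keeper_knob  [ 0.5629 -0.0303  0.0468] 0.48
side keeper_pivot  [0.7376 0.0151 0.0271] 0.58
pose [0.5646 0.0409 0.1401] [-179.7718   -8.3441   -7.9384] shift cm [-4.9     4.9121 -6.7961] f [ 0.0417 -0.4412 -0.5776] 17.8
```

View pics/w4.png

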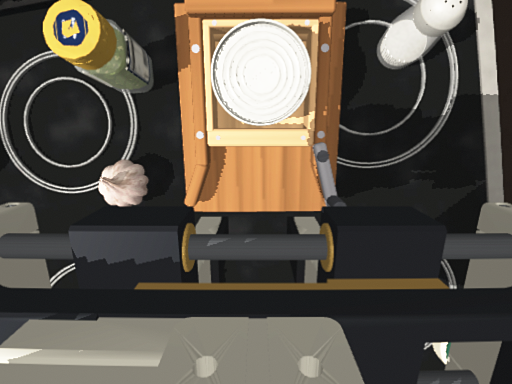

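The wrist view shows the tray home and straight (tail edge near row 137, between rails 195 and 330). The keeper lies from its pivot at (322,155) to its knob at (333,203). I now close the fingers and turn the tool so its back face can sweep the knob.

Emit:
{"api": "play_rows", "payload": {"plan": [[0,0.9,0,0,0,6.6],[0,0.9,0,0,0,6.6],[0,0.9,0,0,0,6.6],[0,0.9,0,0,0,6.6],[0,0,0,0,0,6.6],[0,0,0,0,0,6.6],[0,0,0,0,0,6.6],[0,0,0,0,0,6.6],[0,0,0,0,0,6.6],[0,0,0,0,0,6.6],[0,0,0,0,0,6.6],[0,0,0,0,0,0],[0,0,0,0,0,0]], "grip": 0}}

```text
clock: 18.88
tool_pos: [0.5538, 0.0069, 0.1393]
orientation: [-171.9, -2.3, -80.5]
force: [-0.1, -0.1, -0.3]
opening: 0.0004
gripper_force: 0.0
```

```bash
cat >> h.py <<'E'
PSI=np.radians(-7.5); PIV=np.array([.6055,-.0235,.0503])
RS=Ro.from_euler('zy',[0,0])*Ro.from_euler('z',PSI)*Ro.from_euler('y',-np.radians(8))
def kp(th,d,h=56):  # TCP for tool at keeper angle th deg, standoff d mm
    t=np.radians(th); r=np.array([-np.cos(t),np.sin(t),0]); q=np.array([np.sin(t),np.cos(t),0])
    R=RS.as_matrix()@np.column_stack([-q,r,[0,0,-1]])
    return PIV+RS.apply((45*r-d*q+[0,0,h-43])/1e3),Ro.from_matrix(R)
def kd(th,d,h=56):
    p,R=kp(th,d,h); o=get_obs(); A=Ro.from_euler('xyz',o['orientation'],degrees=True)
    print('target',p,'shift cm',A.inv().apply(p-o['tool_pos'])*100,'rot',(A.inv()*R).as_rotvec(degrees=True),'f',o['force'],o['clock'])
    rel=RS.inv().apply(o['tool_pos']-PIV)*1e3; print('tcp rel pivot u,v,h',rel[0],rel[1],rel[2]+43)
E
python3 -c "
from h import *
kd(-17,30);kd(-17,30,100);kd(-17,16.5)"
```

```text
target [ 0.5646 -0.0603  0.0584] shift cm [6.4789 1.218  8.2677] rot [-0.409   0.066   0.1684] f [-0.1096 -0.0686 -0.2578] 18.8833
tcp rel pivot u,v,h -42.28602622152229 23.386434152661636 138.83530158282974
target [ 0.5585 -0.0595  0.102 ] shift cm [6.4738 1.1866 3.8678] rot [-0.409   0.066   0.1684] f [-0.1096 -0.0686 -0.2578] 18.8833
tcp rel pivot u,v,h -42.28602622152229 23.386434152661636 138.83530158282974
target [ 0.5624 -0.047   0.0579] shift cm [5.1289 1.2141 8.2692] rot [-0.409   0.066   0.1684] f [-0.1096 -0.0686 -0.2578] 18.8833
tcp rel pivot u,v,h -42.28602622152229 23.386434152661636 138.83530158282974
```

Emit:
{"api": "play_rows", "payload": {"plan": [[2.2,0.4,0,0,0,0],[2.3,0.4,0,0,0,0],[2.2,0.4,0,0,0,0],[0,0,2,0,0,0],[0,0,2,0,0,0],[0,0,2,0,0,0],[0,0,1.3,0,0,0],[0,0,0.9,0,0,0],[0,0,0,0,0,0],[0,0,0,0,0,0]]}}

```text
clock: 19.72
tool_pos: [0.5647, -0.0625, 0.059]
orientation: [-172.0, -2.3, -80.6]
force: [0.1, -0.1, -0.2]
opening: 0.0005
gripper_force: 0.0
```

```bash
python3 -c "
from h import *
kd(-17,16.5)
snap('side','s5.png');snap('wrist','w5.png')
a=cv2.imread('pics/side0.png')
im=cv2.imread('pics/s5.png')[150:270,190:370];im=cv2.resize(im,(400,267),interpolation=cv2.INTER_CUBIC)
w=cv2.resize(cv2.imread('pics/w5.png'),(400,267));cv2.imwrite('pics/c5.png',np.hstack([im,w]))"
```

```text
target [ 0.5624 -0.047   0.0579] shift cm [-1.5652 -0.0152  0.0581] rot [-0.3604  0.055   0.0764] f [ 0.1321 -0.0909 -0.1856] 19.7167
tcp rel pivot u,v,h -33.76183806574873 -43.94410041422269 56.56545189581791
```

View pics/c5.png

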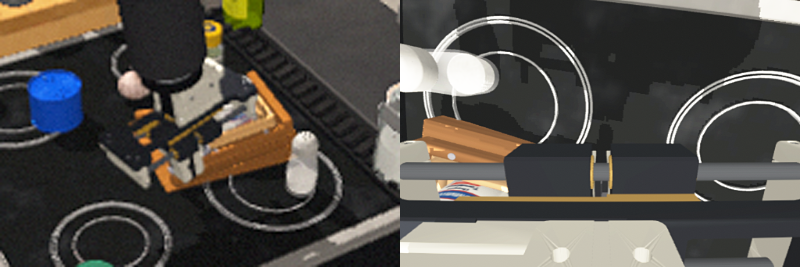

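The side crop shows the fingers down just right of the stand's lower right rail, clear of the salt shaker. The keeper sweep starts here.

Emit:
{"api": "play_rows", "payload": {"plan": [[-0.5,0,0,0,0,0],[-0.5,0,0,0,0,0],[-0.5,0,0,0,0,0],[-0.32,0.1,0,0,0,4],[-0.32,0.1,0,0,0,4],[-0.32,0.1,0,0,0,4],[-0.32,0.1,0,0,0,4],[-0.32,0.1,0,0,0,4],[-0.32,0.1,0,0,0,4],[-0.32,0.1,0,0,0,4],[-0.32,0.1,0,0,0,4],[0,0,0,0,0,0]]}}

```text
clock: 20.82
tool_pos: [0.5567, -0.021, 0.0578]
orientation: [-171.9, 2.4, -112.5]
force: [-0.2, -0.5, -0.5]
opening: 0.0006
gripper_force: 0.1
```

```bash
python3 -c "
from h import *
kd(15,16.5)
snap('side');sp('side','keeper_knob');snap('scene');sp('scene','keeper_knob')"
```

```text
target [ 0.5563 -0.0213  0.0565] shift cm [0.0561 0.0423 0.1155] rot [-0.3461  0.3081 -0.158 ] f [-0.2216 -0.5313 -0.5218] 20.8167
tcp rel pivot u,v,h -47.19085684934583 -3.863894748844576 57.16043441719027
side keeper_knob  [ 0.5685 -0.0046  0.0501] 0.44
scene keeper_knob  [0.7406 0.0154 0.0249] 0.53
scene keeper_knob  [0.5657 0.0366 0.0016] 0.42
```

Emit:
{"api": "play_rows", "payload": {"plan": [[-0.32,0.1,0,0,0,4],[-0.32,0.1,0,0,0,4],[-0.32,0.1,0,0,0,4],[-0.32,0.1,0,0,0,4],[-0.32,0.1,0,0,0,4],[-0.32,0.1,0,0,0,4],[-0.32,0.1,0.02,0,0,4],[-0.32,0.1,0.02,0,0,4],[-0.32,0.1,0.02,0,0,4],[-0.32,0.1,0.02,0,0,4],[-0.32,0.1,0.02,0,0,4],[-0.32,0.1,0,0,0,4],[-0.32,0.1,0,0,0,4],[-0.32,0.1,0,0,0,4],[-0.32,0.1,0,0,0,4],[-0.32,0.1,0,0,0,4],[0,0,0,0,0,0]]}}

```text
clock: 22.43
tool_pos: [0.5862, 0.0201, 0.0599]
orientation: [-178.6, 8.3, -176.5]
force: [0.1, 1.2, -0.5]
opening: 0.0001
gripper_force: 0.3
```

```bash
python3 -c "
from h import *
kd(90,16.5)
snap('side');sp('side','keeper_knob',n=2);snap('scene');sp('scene','keeper_knob',n=2)
print(kp(90,0,43)[0])"
```

```text
target [0.5934 0.0235 0.0609] shift cm [-0.7447  0.2921  0.004 ] rot [ 0.1609  0.4013 10.8731] f [ 0.1368  1.2311 -0.4505] 22.4333
tcp rel pivot u,v,h -23.26259420467125 40.72671987331831 55.980146703887854
side keeper_knob  [0.6079 0.0216 0.0558] 0.48
scene keeper_knob  [0.6895 0.0219 0.0152] 0.19
[0.6114 0.0211 0.0503]
```

Emit:
{"api": "play_rows", "payload": {"plan": [[-0.3,0.1,0,0,0,4],[-0.3,0.1,0,0,0,4],[-0.1,0,0,0,0,2],[0,0,0,0,0,0]]}}

```text
clock: 22.97
tool_pos: [0.5927, 0.0219, 0.0609]
orientation: [180.0, 8.4, 173.5]
force: [-0.6, 0.3, -0.9]
opening: 0.0002
gripper_force: 0.3
```

Emit:
{"api": "play_rows", "payload": {"plan": [[-0.05,0,0,0,0,0],[-0.05,0,0,0,0,0]]}}

```text
clock: 23.13
tool_pos: [0.5934, 0.0217, 0.061]
orientation: [180.0, 8.4, 173.6]
force: [-0.4, 1.6, -0.2]
opening: 0.0003
gripper_force: 0.7
```

```bash
python3 -c "
from h import *
kd(90,16.5)"
```

```text
target [0.5934 0.0235 0.0609] shift cm [0.0266 0.1783 0.0102] rot [0.1805 0.3666 1.0806] f [-0.3608  1.6462 -0.1577] 23.1333
tcp rel pivot u,v,h -16.20136087724827 43.22235144783543 56.09847672540308
```

Force has not risen yet, so I keep creeping until the end of travel is felt.

Emit:
{"api": "play_rows", "payload": {"plan": [[-0.05,0,0,0,0,0],[-0.05,0,0,0,0,0],[0,0,0,0,0,0]]}}

```text
clock: 23.38
tool_pos: [0.594, 0.0216, 0.0609]
orientation: [180.0, 8.3, 173.5]
force: [-4.6, 2.9, 1.6]
opening: 0.0005
gripper_force: 2.5
```

Emit:
{"api": "play_rows", "payload": {"plan": [[-0.05,0,0,0,0,0],[-0.05,0,0,0,0,0],[0,0,0,0,0,0]]}}

```text
clock: 23.63
tool_pos: [0.5943, 0.0215, 0.0609]
orientation: [180.0, 8.3, 173.5]
force: [-6.3, 5.1, 3.0]
opening: 0.0003
gripper_force: 4.1
```

Emit:
{"api": "play_rows", "payload": {"plan": [[-0.05,0,0,0,0,0],[-0.05,0,0,0,0,0],[0,0,0,0,0,0]]}}

```text
clock: 23.88
tool_pos: [0.5945, 0.0214, 0.0608]
orientation: [-180.0, 8.2, 173.5]
force: [-10.0, 6.7, 4.5]
opening: 0.0004
gripper_force: 5.8
```

End of travel is reached (10 N, no further motion). I back off and lift, then check.

Emit:
{"api": "play_rows", "payload": {"plan": [[0.2,0,0,0,0,0],[0.4,0,0,0,0,0],[0.6,0,0,0,0,0],[1,0,0,0,0,0],[1,0,-1,0,0,0],[1,0,-2,0,0,0],[2,0,-3,0,0,0],[2,0,-3,0,0,0],[0,0,0,0,0,0],[0,0,0,0,0,0],[0,0,0,0,0,0]]}}

```text
clock: 24.8
tool_pos: [0.5031, 0.0322, 0.1388]
orientation: [179.9, 8.4, 173.5]
force: [0.1, -0.4, -0.2]
opening: 0.0004
gripper_force: 0.0
```

```bash
python3 -c "
from h import *
s=snap('scene','f1.png');
for t in ['keeper_knob','keeper_pivot','tray_nose','stop_face','tray','tin']: sp('scene',t,n=1)
snap('side','f2.png');sp('side','keeper_knob',n=1)
a=cv2.resize(cv2.imread('pics/f1.png')[110:240,150:310],(400,325),interpolation=cv2.INTER_CUBIC)
b=cv2.resize(cv2.imread('pics/f2.png')[150:280,190:350],(400,325),interpolation=cv2.INTER_CUBIC)
cv2.imwrite('pics/f.png',np.hstack([a,b]));print(get_obs()['force'],kp(90,0,43)[0])"
```

```text
scene keeper_knob  [0.6138 0.022  0.0513] 0.61
scene tray_nose  [0.7392 0.0181 0.0306] 0.86
scene stop_face  [0.7368 0.017  0.0328] 0.81
scene tray  [0.6894 0.0219 0.016 ] 0.71
scene tin  [0.4832 0.184  0.0012] 0.8
side keeper_knob  [0.6105 0.0199 0.0534] 0.55
[ 0.4844 -0.5343 -0.8755] [0.6114 0.0211 0.0503]
```

View pics/f.png

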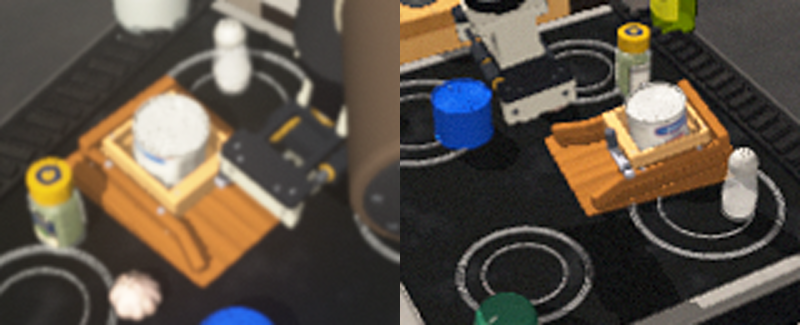

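Both crops show the tray home with the tin upright at (170,130), and the keeper knob behind the tail at (625,165) in the side half. The bystanders are in place and the robot is clear.

```bash
python3 -c "
from plant import *
print(close_job())"
```

```text
the job is handed in; nothing more can be done
None
```

I handed the job in at about 25 s of the 62 s. The tray is home after an estimated 9 N press on the stop for about 0.6 s, the keeper is at its end of travel behind it, and the tin is upright. Nothing around looks moved in the last pictures. No verdict came back.

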